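Turn the wash-station cover to its open pocket and load the reagent pot

ROBOT

A 6-joint arm with a two-finger parallel gripper is mounted at the origin on the work surface. World frame = base frame: x ahead of the robot, y to its left, z up, the work surface at z = 0. Lengths are in m, angles in rad, forces in N, time in s.
With the tool pointing down it reaches from about 0.325 to 0.9 m from the base axis. Payload 3.5 kg.
Tool frame: the origin (TCP) lies at the centre of the arm's flange, where the gripper is bolted on; the fingertips stand 173 mm ahead of it and the grasp point (between the pads) lies 155 mm ahead of it; z points along the fingers, y is the direction in which the jaws open and shut (so a half turn about z gives the same grasp; the last joint's range is limited). The gripper opens to 85 mm and grips with 20 to 120 N. Pads are 22 mm wide; open, the fingers measure 114 mm over their backs; the gripper's body (76 mm by 85 mm) begins 54 mm behind the grasp point. The pads swing forward as they close: fully open they stand 13 mm farther back than shut.
Start: joints at [1.041, 0.276, -0.026, 1.268, 0, 1.467], TCP at [0.259, 0.569, 0.405] pointing down, gripper open.
Joint ranges: [-3.12, 3.12], [-0.85, 1.88], [-1.08, 1.24], [-1.95, 2.15], [-1.57, 1.53], [-3.14, 3.14]. Speed limits (rad/s): [2.57, 2.57, 3.14, 3.14, 3.14, 3.14].

INTERFACE

Orientations are given as a rotation vector (axis times angle).
In Python, from bench import r gives the robot as it stands. Calls block until the motion is done:
- r.movep(position, orientation): joint-space move of the TCP to a pose.
- r.move_linear(position, orientation=None, speed=0.15, stop_force=None): straight line of the TCP; orientation=None keeps the orientation; speed is the mean speed in m/s. With stop_force (N) it stops when the force on the tool has changed by that much, and returns True; else False.
- r.set_joints(angles): joint-space move.
- r.gripper_open() and r.clamp(): open the fingers fully, or close them until they stop; the grip force is fixed at half the most.
- r.hold(seconds).
- r.ik(position, orientation): joint angles nearest the present ones, or None.
- r.observe(): the state.
- r.grab_frame(name): name is "scene" or "top" or "wrist"; returns the picture (480x640x3 uint8, red, green, blue); there is no depth.
- r.camera_info(name): a dict with "mtx" (3x3 intrinsics, pixels), "T" (4x4, takes a point from camera to world coordinates). Camera axes: x right, y down, z forward; pixel columns grow to the right and rows downward; lengths in m; the calibration is good to about 2 mm. A picture is of the moment at which its call begins: read the wrist's pose just before it. camera_info takes no time and is no camera call; for the wrist camera it gives the pose at the moment of the call.
A pose or a line that the arm cannot do raises r.MotionError and nothing moves.
- r.sign_off(): hands the job in, once; it reports no verdict.
The state is a dict: "time_s": time; "joint_pos": joint angles; "joint_vel": joint speeds; "effort": joint torques, N m; "ee_pos": TCP position; "ee_rot": TCP orientation; "ft_force": force on the tool from outside, world axes, zero at the start; "wrist_torque": the same for the moment, N m; "finger_gap": finger opening in m.
Only numpy, scipy, OpenCV 4.12 (cv2) and the standard library are available. Lean on these libraries where they do the work, as an engineer would, in place of code of your own. Each camera call takes 0.05 s, during which the arm holds its last target.

TASK

Turn the round cover of the wash station by its grip bar until its opening lies squarely over the open pocket, which is the one next to the upright steel tab on the rim. Then take the tall tapered pot from the bench and nest it gently, without forcing it, through the opening into that pocket, standing upright on the pocket's floor with the cover still lined up, and let go. Leave the other things on the bench where they are.

Things in the scene. Friction and masses are not known exactly. Their poses are not given: they have to be found in the camera images.
- station: The wash station, fixed to the bench: blue drum, 236 mm diameter, deck 62 mm above the bench, under a white turning cover (196 mm diameter, top face at 70 mm). Origin on the drum's axis at bench height, z up, x towards the open pocket and the tab; it may face any way. Of five pocket places only the one by the tab is open; flat grey plugs close the others.
- tab (a point): Middle of the top of the upright steel tab (40 mm wide, 12 mm thick, top 90 mm above the bench) on the drum's rim, 109 mm out from the drum's axis, beside the cover. It marks the open pocket, which lies on the line from the drum's axis to the tab.
- pocket (a point): Centre of the floor of the open pocket, 62 mm out from the drum's axis, 12 mm above the bench. The pocket is a round tapered hole, 51 mm in diameter at the deck (62 mm above the bench) and 35 mm at its floor. The pot fits it with about 2.5 mm to spare all round and stands on the floor.
- opening (a point): Centre of the cover's only opening, a round hole of 64 mm diameter, 62 mm out from the drum's axis, at the cover's top face (70 mm above the bench). It turns with the cover; lined up, it lies straight above the pocket.
- grip_bar (a point): Point on the cover's turning axis, in its black grip bar, 90 mm above the bench. The bar is 16 mm thick, 70 mm long and stands from the cover's top face (70 mm) to 110 mm above the bench, on a low round boss 4 mm high, 40 mm across. The point's x axis points at the opening, through the bar's thickness; its y axis runs along the bar.
- cover (a joint): Angle of the cover about its vertical axis, rad: 0 when the opening is over the open pocket, growing counter-clockwise seen from above. Turns either way, a full turn at most, against a light steady friction of about 0.12 N m, and stays where it is left.
- pot_center (a point): Centre, half-way up, of the loose white pot to be loaded, upright on the bench, 110 mm tall, 0.13 to 0.25 kg, z up. From 56 to 106 mm above its foot it is a cylinder of 48 mm diameter; below it tapers to 30 mm. In the pocket its top is 122 mm above the bench, 52 mm above the cover: grip it about 85 mm above its foot to keep clear of the cover.
- jar_mid (a point): Middle of a bystander to be left alone: a short wide white jar, 62 mm diameter, 60 mm high.
- screwdriver_mid (a point): Middle of a bystander to be left alone: a screwdriver lying down, about 190 mm long.
- wrench_mid (a point): Middle of a bystander to be left alone: a steel wrench lying down, about 170 mm long.
- bottle_mid (a point): Middle of a bystander to be left alone: a white bottle, 66 mm diameter, 170 mm high.
- beaker_mid (a point): Middle of a bystander to be left alone: a clear plastic cup, 72 mm diameter, 90 mm high.
- cap_mid (a point): Middle of a bystander to be left alone: a flat grey screw cap, 64 mm diameter, 20 mm high.
Things that resemble listed ones, but are neither listed nor needed, are in the scene too. What is shaped like the part that bears pot_center but blue is not meant.

How it is judged:
By the outcome, as a careful person would: the job done as asked, in the order asked, and still so for the second after the job is handed in, with the robot touching nothing.
It also fails if it takes over 70 s, if anything falls off the work surface, if the arm or the gripper's body presses on something with over 40 N, if the wrist force passes 120 N, or if a joint passes its speed limit or range.

## Working session

There is one attempt and no reset: what is moved stays moved. The work goes in short steps, each a Python script; the robot and the scene stay as the last script left them, time stands still between calls to the robot, and variables do not carry over. Pictures are saved under pics/ and viewed, and the job is handed in when it is done.

```bash
mkdir -p pics; ls
python3 - <<'E'
from bench import r
import cv2
o=r.observe();print(o['time_s'],o['ee_pos'],o['ee_rot'],o['ft_force'],o['finger_gap'])
for n in ['scene','top','wrist']:
    c=r.camera_info(n);print(n,c['mtx'].tolist(),c['T'].round(4).tolist())
    cv2.imwrite(f'pics/{n}0.png',r.grab_frame(n)[:,:,::-1])
E
```

```text
pics
0.0 [0.25852472 0.56859297 0.40355353] [-0.66521363 -3.06962665  0.00330708] [-0.48684657 -0.28642482 -0.22151798] 0.08519154083531807
scene [[495.1915980894263, 0.0, 323.37820134139287], [0.0, 495.1915980894263, 241.04897849734405], [0.0, 0.0, 1.0]] [[-0.8468, 0.4399, -0.2989, 0.8586], [0.5318, 0.6957, -0.4828, 0.4849], [-0.0044, -0.5678, -0.8232, 0.918], [0.0, 0.0, 0.0, 1.0]]
top [[478.7320749871617, 0.0, 322.70763319205963], [0.0, 478.7320749871617, 231.63046499378314], [0.0, 0.0, 1.0]] [[-0.0264, -0.9676, 0.2511, 0.334], [-0.9996, 0.0236, -0.0142, -0.0114], [0.0078, -0.2514, -0.9679, 1.0155], [0.0, 0.0, 0.0, 1.0]]
wrist [[402.9681671682335, 0.0, 329.11023189137353], [0.0, 402.9681671682335, 244.19417065707876], [0.0, 0.0, 1.0]] [[0.4137, 0.8649, 0.2842, 0.1858], [0.9104, -0.3916, -0.1335, 0.601], [-0.0042, 0.314, -0.9494, 0.373], [0.0, 0.0, 0.0, 1.0]]
```

View pics/top0.png

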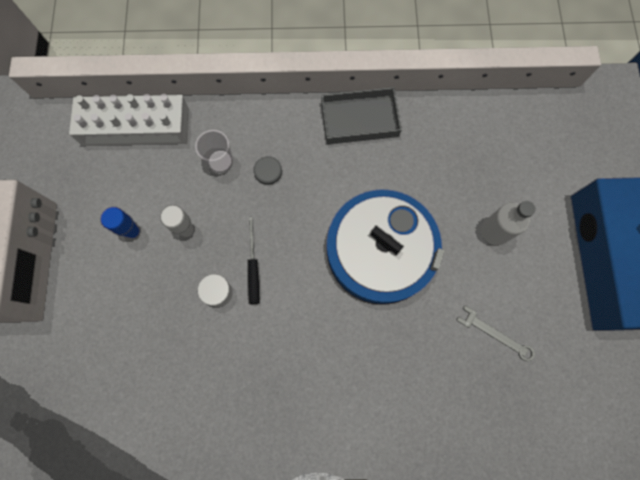

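View pics/scene0.png

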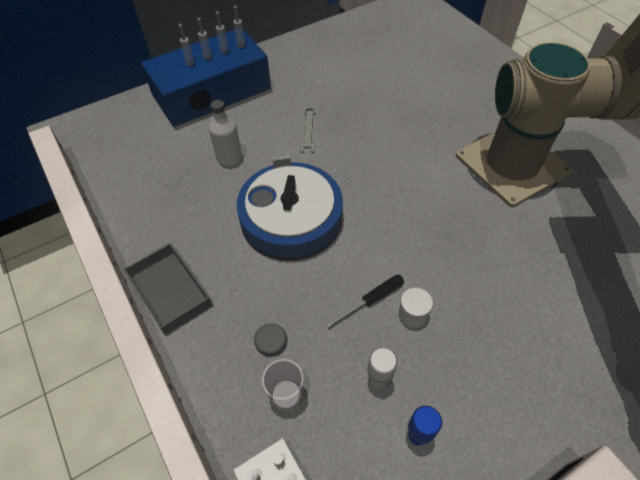

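View pics/wrist0.png

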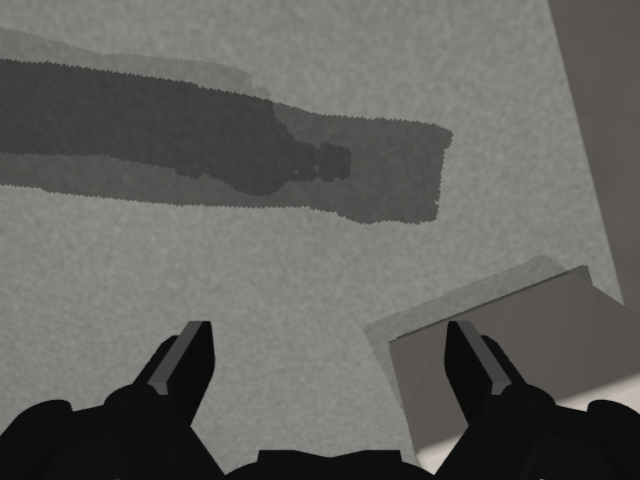

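The top view shows the station at about (384,246), opening (403,220), tab (438,259), white pot top (174,216), and the blue decoy at (116,218). I'll zoom in on the details and measure by masks.

```bash
cat > h.py <<'E'
import numpy as np, cv2
from bench import r
def ray(name,uv,C=None):
    c=C or r.camera_info(name);K,T=c['mtx'],c['T']
    d=T[:3,:3]@np.linalg.solve(K,[uv[0],uv[1],1.]);return T[:3,3],d
def plane(name,uv,z,C=None):
    o,d=ray(name,uv,C);return o+d*(z-o[2])/d[2]
def proj(name,p,C=None):
    c=C or r.camera_info(name);K,T=c['mtx'],c['T']
    q=K@(T[:3,:3].T@(np.asarray(p)-T[:3,3]));return q[:2]/q[2]
E
python3 - <<'E'
import cv2,numpy as np
a=cv2.imread('pics/top0.png')
s=cv2.resize(a[180:310,315:455],None,fx=4,fy=4,interpolation=cv2.INTER_CUBIC)
cv2.imwrite('pics/stz.png',s)
s2=cv2.resize(a[130:260,90:290],None,fx=4,fy=4,interpolation=cv2.INTER_CUBIC);cv2.imwrite('pics/potz.png',s2)
b=cv2.imread('pics/scene0.png')
cv2.imwrite('pics/sc_stz.png',cv2.resize(b[145:265,225:355],None,fx=5,fy=5,interpolation=cv2.INTER_CUBIC))
E
```

```text
(no output)
```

View pics/stz.png

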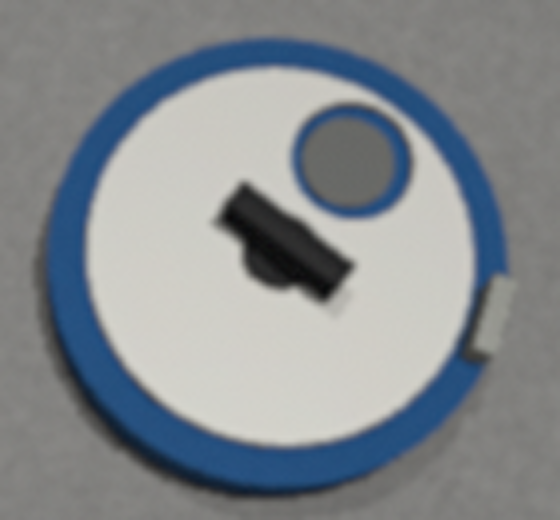

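View pics/potz.png

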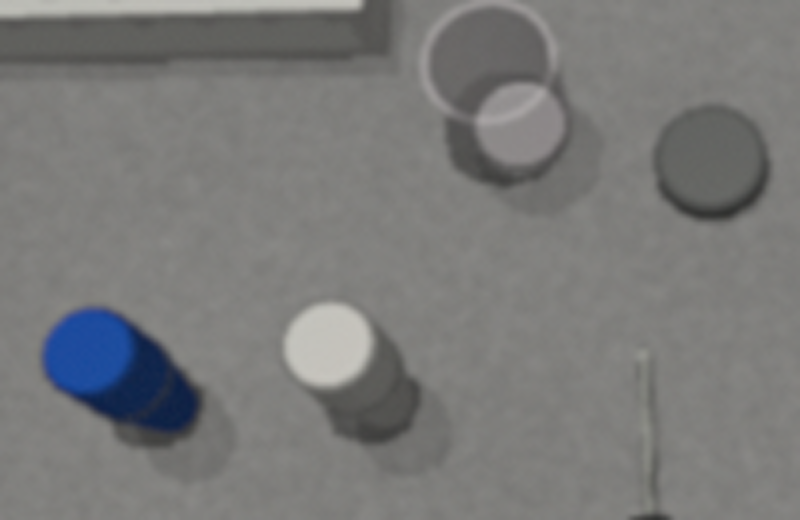

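View pics/sc_stz.png

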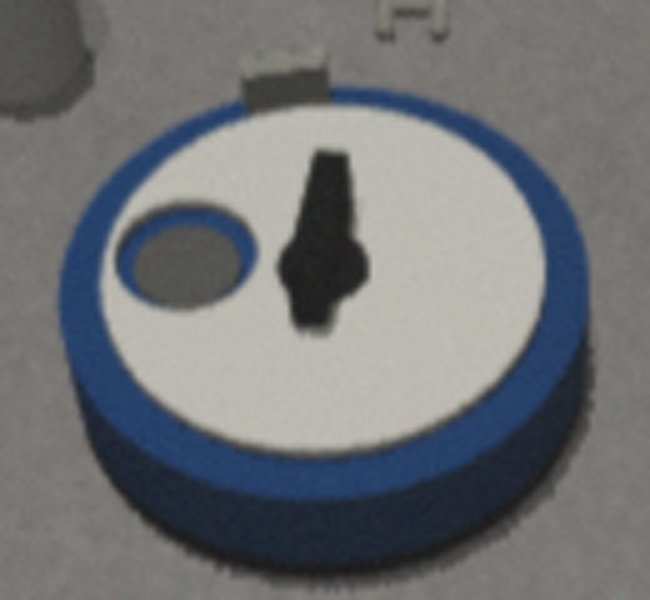

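```bash
cat >> h.py <<'E'
from scipy.optimize import least_squares
def circ(P):
    f=lambda q:np.hypot(P[:,0]-q[0],P[:,1]-q[1])-q[2]
    s=least_squares(f,[*P.mean(0)[:2],.03],loss='soft_l1',f_scale=.001)
    return s.x, np.sqrt(np.mean(f(s.x)**2))
def contours(mask): return cv2.findContours(mask.astype(np.uint8),cv2.RETR_CCOMP,cv2.CHAIN_APPROX_NONE)
def cworld(name,c,z,C=None): return np.array([plane(name,p,z,C) for p in c[:,0].astype(float)])
E
cat > meas.py <<'E'
from h import *
import sys
def go(tag):
  for n in ['top','scene']:
    a=cv2.imread(f'pics/{n}{tag}.png'); hsv=cv2.cvtColor(a,cv2.COLOR_BGR2HSV)
    m=(hsv[...,2]>160)&(hsv[...,1]<40)
    cs,h=contours(m)
    for c,hh in zip(cs,h[0]):
        A=cv2.contourArea(c)
        if A<60: continue
        ctr=c[:,0].mean(0)
        if not (120<ctr[0]<450 and 130<ctr[1]<420): continue
        z=.07 if (A>2500 or hh[3]>=0) else .11
        q,e=circ(cworld(n,c,z))
        print(n,'hole' if hh[3]>=0 else 'outer',A,ctr.round(1),'z',z,'xy r',q.round(4),'rms',round(e,4))
if __name__=='__main__': go(sys.argv[1])
E
python3 meas.py 0
```

```text
top outer 682.0 [212.6 289.1] z 0.11 xy r [0.4617 0.1864 0.0279] rms 0.0005
top outer 317.0 [171.5 215.6] z 0.11 xy r [0.6088 0.2718 0.0202] rms 0.0006
top outer 6974.0 [384.5 243.5] z 0.07 xy r [ 0.5536 -0.1504  0.097 ] rms 0.0006
top hole 623.5 [385.  241.4] z 0.07 xy r [ 0.5585 -0.1547  0.0296] rms 0.0075
top hole 775.0 [402.9 219.5] z 0.07 xy r [ 0.6011 -0.1909  0.033 ] rms 0.0005
scene outer 423.0 [383.  359.9] z 0.11 xy r [0.6097 0.2727 0.0202] rms 0.0005
scene outer 624.0 [416.5 301.1] z 0.11 xy r [0.492  0.2145 0.0272] rms 0.0006
scene outer 4563.0 [289.  200.1] z 0.07 xy r [ 0.5538 -0.1497  0.0956] rms 0.0008
scene hole 573.0 [261.6 195.6] z 0.07 xy r [ 0.6012 -0.1899  0.0342] rms 0.0008
scene hole 528.5 [289.3 193.1] z 0.07 xy r [ 0.5479 -0.1628  0.0356] rms 0.0135
```

Run:
```python
import cv2,numpy as np
a=cv2.imread('pics/top0.png');b=cv2.imread('pics/scene0.png')
A=cv2.resize(a[240:280,420:455],None,fx=14,fy=14,interpolation=cv2.INTER_CUBIC)
B=cv2.resize(b[145:180,265:300],None,fx=14,fy=14,interpolation=cv2.INTER_CUBIC)[:490]
H=np.zeros((560,980,3),np.uint8);H[:,:490]=A;H[:490,490:]=B
H=cv2.resize(H,None,fx=.8,fy=.8);cv2.imwrite('pics/tabz.png',H)
```

```text
(no output)
```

View pics/tabz.png

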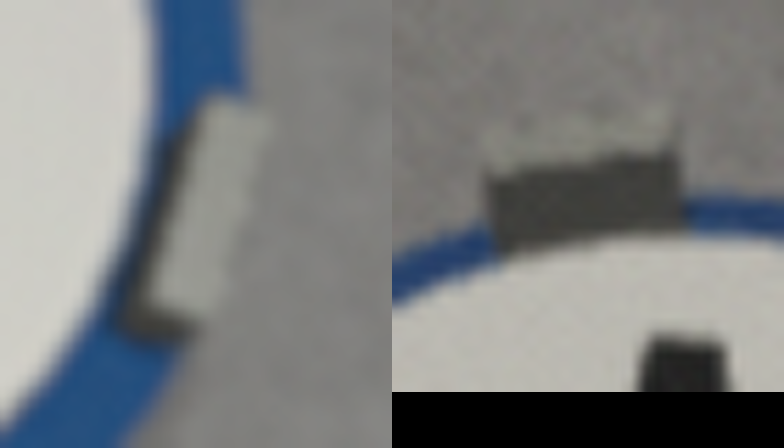

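Run:
```python
from h import *
c=np.array([.5537,-.1500])
for n,uv in [('top',(438.25,258.25)),('scene',(281.5,157.1))]:
    p=plane(n,uv,.09);d=p[:2]-c
    print(n,p,np.hypot(*d),np.degrees(np.arctan2(d[1],d[0])))
d=np.array([.6011,-.1904])-c;print(np.degrees(np.arctan2(d[1],d[0])))
print(r.observe()['joint_pos'])
from scipy.spatial.transform import Rotation as R
print(R.from_rotvec(r.observe()['ee_rot']).as_matrix().round(3))
```

```text
top [ 0.51425667 -0.25150233  0.09      ] 0.10889673742173382 -111.2358917623267
scene [ 0.51463736 -0.25097442  0.09      ] 0.10826690810632068 -111.14929945427235
-40.44164119680465
[ 1.04060263e+00  2.77015410e-01 -2.75421192e-02  1.26796142e+00
  2.41000854e-06  1.46738583e+00]
[[-0.91   0.414 -0.001]
 [ 0.414  0.91  -0.001]
 [ 0.    -0.002 -1.   ]]
```

```bash
cat >> h.py <<'E'
from scipy.spatial.transform import Rotation as R
def down(deg):
    p=np.radians(deg);s,c=np.sin(p),np.cos(p)
    return R.from_matrix(np.array([[-s,c,0],[c,s,0],[0,0,-1.]])).as_rotvec()
def st(t=''):
    o=r.observe();print(t,'t',round(o['time_s'],2),'ee',np.round(o['ee_pos'],4),'F',np.round(o['ft_force'],1),'M',np.round(o['wrist_torque'],2),'gap',round(o['finger_gap'],4),'q',np.round(o['joint_pos'],3));return o
E
python3 - <<'E'
from h import *
o=down(139.56)
r.movep([.5537,-.15,.36],o);st('above')
print(r.move_linear([.5537,-.15,.252],o,speed=.1,stop_force=8));st('down')
r.clamp();q=st('clamp')
cv2.imwrite('pics/top1.png',r.grab_frame('top')[:,:,::-1])
print(r.ik([.5537,-.15,.252],down(68.8)))
E
```

```text
above t 2.89 ee [ 0.5538 -0.1495  0.3601] F [ 0.3  0.2 -0.5] M [-0.02  0.02 -0.05] gap 0.0856 q [-0.376  0.213 -0.204  1.154  0.    -1.242]
False
down t 4.12 ee [ 0.5542 -0.1502  0.2528] F [-0.5  0.1 -0.8] M [0.02 0.01 0.03] gap 0.085 q [-0.377  0.31  -0.325  0.934 -0.    -1.242]
clamp t 4.77 ee [ 0.5538 -0.1501  0.2523] F [-1.7  1.3  1.5] M [-0.03  0.05  0.1 ] gap 0.015 q [-0.377  0.31  -0.326  0.934 -0.    -1.242]
[-0.37722954  0.31016247 -0.32642381  0.93421005  0.         -0.00721974]
```

View pics/top1.png

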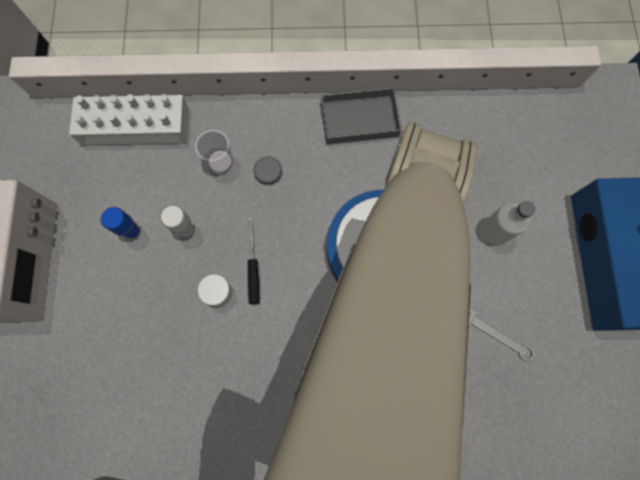

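The arm hides the station in this view, but the finger gap of 15 mm means the 16 mm bar is held. Next I turn it by -70.75°.

Run:
```python
from h import *
q=np.array(r.observe()['joint_pos'])
q0=np.array(r.ik([.5537,-.15,.252],down(139.56)))
for k in np.linspace(0,1,4)[1:]:
    t=q0.copy(); t[5]+=np.radians(70.75)*k
    r.set_joints(t); st(k)
r.hold(.2);o=st('end')
r.gripper_open();st('open')
print(r.move_linear([.5537,-.15,.40],down(68.8),speed=.15));st()
# view: camera is offset in +x tool
C=r.camera_info('wrist');print(C['T'].round(3).tolist())
cv2.imwrite('pics/wrist2.png',r.grab_frame('wrist')[:,:,::-1])
np.save('w2T.npy',C['T'])
```

```text
0.3333333333333333 t 5.29 ee [ 0.5537 -0.1499  0.2523] F [-0.1  1.5  3. ] M [ 0.15  0.29 -0.05] gap 0.0155 q [-0.377  0.31  -0.326  0.935  0.    -0.833]
0.6666666666666666 t 5.77 ee [ 0.5536 -0.1498  0.2522] F [-1.5  1.3  5. ] M [ 0.28  0.38 -0.09] gap 0.015 q [-0.377  0.31  -0.326  0.935  0.001 -0.422]
1.0 t 6.24 ee [ 0.5537 -0.1496  0.2523] F [-1.4  2.9  6.2] M [ 0.41  0.37 -0.16] gap 0.0151 q [-0.377  0.31  -0.326  0.935  0.001 -0.011]
end t 6.44 ee [ 0.5537 -0.1497  0.2522] F [-1.7  2.   5.5] M [ 0.42  0.35 -0.17] gap 0.0153 q [-0.377  0.31  -0.326  0.935  0.001 -0.011]
open t 7.12 ee [ 0.5537 -0.15    0.252 ] F [ 0.1 -0.8  0.5] M [ 0.03 -0.03 -0.03] gap 0.0856 q [-0.377  0.31  -0.326  0.934 -0.    -0.008]
False
 t 8.26 ee [ 0.5533 -0.1498  0.3988] F [-0.3 -0.1 -0.7] M [-0.01 -0.03  0.01] gap 0.0855 q [-0.377  0.189 -0.15   1.234 -0.    -0.007]
[[0.361, 0.886, 0.29, 0.479], [0.932, -0.343, -0.115, -0.122], [-0.002, 0.312, -0.95, 0.368], [0.0, 0.0, 0.0, 1.0]]
```

View pics/wrist2.png

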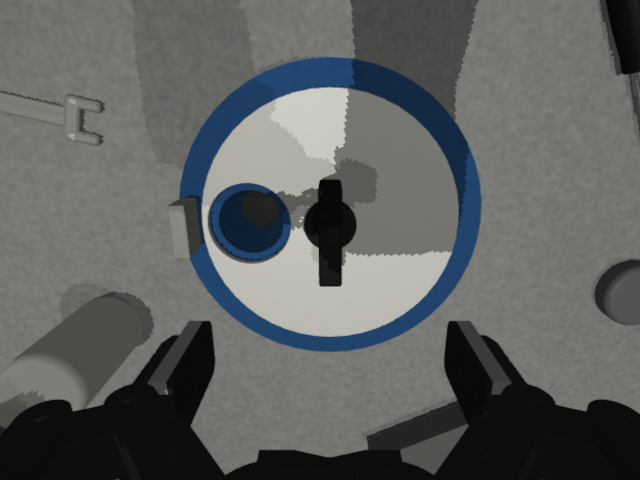

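Run:
```python
import cv2,numpy as np
a=cv2.imread('pics/wrist2.png')
A=cv2.resize(a[165:285,160:310],None,fx=5,fy=5,interpolation=cv2.INTER_CUBIC)
A=np.clip(255*(A/255.)**.6,0,255).astype(np.uint8)
cv2.imwrite('pics/w2z.png',A)
```

```text
(no output)
```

View pics/w2z.png

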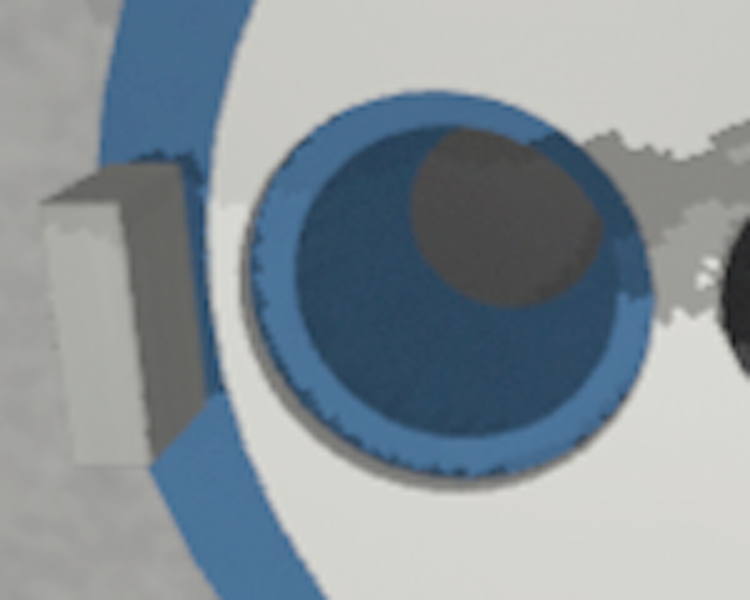

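The close-up shows the opening ring over the pocket mouth. I'm taking edge points from the zoom for both circles, plus the tab corners.

Run:
```python
from h import *
C=dict(mtx=r.camera_info('wrist')['mtx'],T=np.load('w2T.npy'))
px=lambda L:[((x+.5)/5-.5+160,(y+.5)/5-.5+165) for x,y in L]
W=lambda L,z:np.array([plane('wrist',p,z,C) for p in px(L)])
op=W([(430,90),(550,130),(630,220),(655,290),(635,370),(560,455),(460,490),(370,465),(285,390),(243,290),(255,215),(320,130)],.07)
po=W([(440,125),(380,150),(325,200),(297,275),(310,340),(350,400),(410,432),(470,437),(540,415),(590,365),(615,300),(600,215),(545,150)],.062)
fl=W([(460,130),(415,175),(412,225),(440,280),(500,307),(560,290)],.012)
tab=W([(45,203),(120,203),(152,465),(75,465)],.09)
a=cv2.imread('pics/wrist2.png');hsv=cv2.cvtColor(a,cv2.COLOR_BGR2HSV)
m=((hsv[...,0]>95)&(hsv[...,0]<125)&(hsv[...,1]>100)).astype(np.uint8)
cs,h=contours(m); 
for c,hh in zip(cs,h[0]):
    if cv2.contourArea(c)>20000: 
        P=cworld('wrist',c,.07 if hh[3]>=0 else .062,C);q,e=circ(P);print('drum/cover',hh[3]>=0,q.round(4),round(e,4))
c=np.array([.5537,-.1500])
for n,P in [('open',op),('pocket',po),('floor',fl)]:
    q,e=circ(P);d=q[:2]-c;print(n,q.round(4),round(e,4),np.hypot(*d).round(4),np.degrees(np.arctan2(d[1],d[0])).round(2))
t=tab.mean(0);d=t[:2]-c;print('tab',t,np.hypot(*d),np.degrees(np.arctan2(d[1],d[0])))
```

```text
drum/cover False [ 0.5545 -0.151   0.1171] 0.0034
drum/cover True [ 0.5547 -0.1513  0.0987] 0.0002
open [ 0.5322 -0.2088  0.031 ] 0.0005 0.0626 -110.08
pocket [ 0.5329 -0.2092  0.0252] 0.0008 0.0628 -109.37
floor [ 0.5327 -0.2101  0.017 ] 0.0002 0.0636 -109.25
tab [ 0.51611314 -0.2524702   0.09      ] 0.1091462984339987 -110.14342810882488
```

Opening lines up with tab and pocket: -111.4° against about -111.0°, under 1 mm. The wrist-view axis sits about 1.5 mm from the other cameras, within calibration. Now I'll pick the pot with the jaws set tangential to the station.

Run:
```python
from h import *
o=down(159)
r.movep([.6092,.2722,.38],o);st('above pot')
C=r.camera_info('wrist');np.save('w3T.npy',C['T']);cv2.imwrite('pics/wrist3.png',r.grab_frame('wrist')[:,:,::-1])
cv2.imwrite('pics/top3.png',r.grab_frame('top')[:,:,::-1])
```

```text
above pot t 9.88 ee [0.6095 0.2712 0.3799] F [-0.1 -0.6  0.5] M [-0.02  0.    0.01] gap 0.0856 q [ 0.322  0.363  0.04   1.247 -0.    -0.881]
```

View pics/wrist3.png

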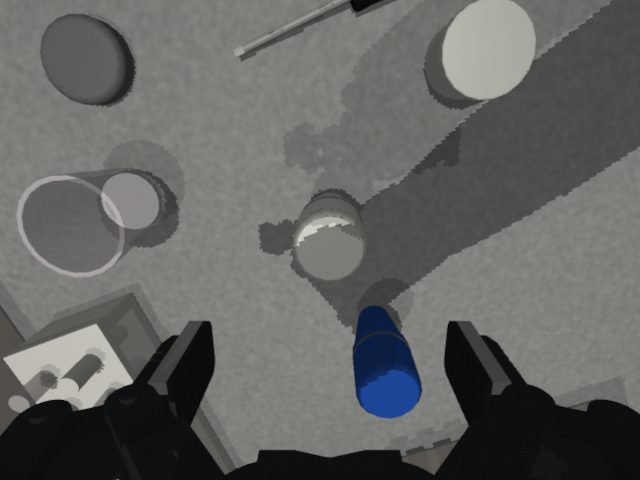

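View pics/top3.png

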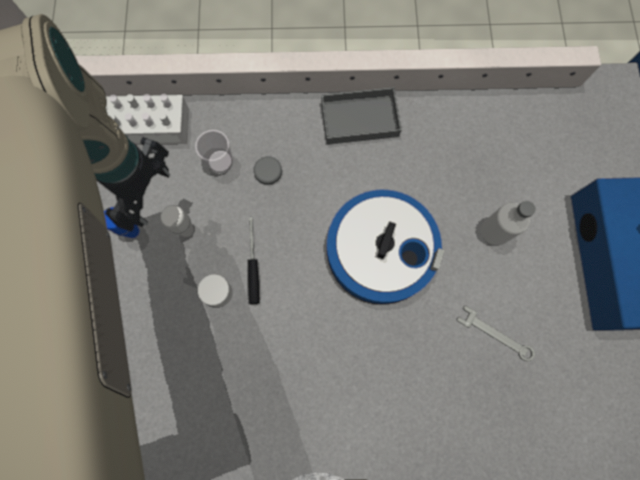

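```bash
python3 meas.py 3 | grep hole
python3 - <<'E'
from h import *
C=dict(mtx=r.camera_info('wrist')['mtx'],T=np.load('w3T.npy'));print(C['T'].round(3))
print('grasp pt px',proj('w',[.6095,.2712,.225],C),proj('w',[.6095,.2712,.11],C))
print('pot top',plane('w',(330,243),.11,C),'blue',plane('w',(388,395),.11,C), plane('top',(113,218),.11))
a=cv2.imread('pics/top0.png')
E
```

```text
top hole 782.0 [413.9 252.5] z 0.07 xy r [ 0.5314 -0.2084  0.0323] rms 0.0005
top hole 552.5 [385.5 240.4] z 0.07 xy r [ 0.5573 -0.152   0.0265] rms 0.0092
[[-0.933  0.342  0.112  0.581]
 [ 0.36   0.887  0.291  0.195]
 [-0.     0.312 -0.95   0.349]
 [ 0.     0.     0.     1.   ]]
grasp pt px [331.79966652 352.26603439] [330.65731472 248.40147814]
pot top [0.6086059  0.26772663 0.11      ] blue [0.6109209  0.38888793 0.11      ] [0.60652198 0.38583714 0.11      ][ WARN:0@0.758] global loadsave.cpp:275 findDecoder imread_('pics/scene3.png'): can't open/read file: check file path/integrity
Traceback (most recent call last):
  File "meas.py", line 16, in <module>
    if __name__=='__main__': go(sys.argv[1])
                             ~~^^^^^^^^^^^^^
  File "meas.py", line 5, in go
    a=cv2.imread(f'pics/{n}{tag}.png'); hsv=cv2.cvtColor(a,cv2.COLOR_BGR2HSV)
                                            ~~~~~~~~~~~~^^^^^^^^^^^^^^^^^^^^^
cv2.error: OpenCV(4.12.0) /io/opencv/modules/imgproc/src/color.cpp:199: error: (-215:Assertion failed) !_src.empty() in function 'cvtColor'
```

The top view gives the opening at -110.9° against -111.2° for the tab. The wrist view shows the pot's top at about (330,248), where the prediction puts it. Now the grasp.

Run:
```python
from h import *
o=down(159)
print(r.move_linear([.609,.272,.24],o,speed=.1,stop_force=8));st('down')
r.clamp();st('clamp')
print(r.move_linear([.609,.272,.45],o,speed=.12));r.hold(.2);st('lift')
cv2.imwrite('pics/scene4.png',r.grab_frame('scene')[:,:,::-1])
cv2.imwrite('pics/wrist4.png',r.grab_frame('wrist')[:,:,::-1])
```

```text
False
down t 11.53 ee [0.6094 0.2722 0.241 ] F [0.8 0.4 0.2] M [-0.   -0.02 -0.02] gap 0.0856 q [ 0.323  0.468 -0.116  0.985  0.    -0.881]
clamp t 11.97 ee [0.6094 0.2721 0.2408] F [-0.2 -0.7  2.8] M [-0.02 -0.03  0.03] gap 0.0469 q [ 0.323  0.468 -0.116  0.985 -0.    -0.881]
False
lift t 14.07 ee [0.6089 0.272  0.4494] F [ 0.3 -1.1 -1.8] M [-0.05 -0.01  0.01] gap 0.0465 q [ 0.323  0.335  0.145  1.382 -0.    -0.881]
```

View pics/scene4.png

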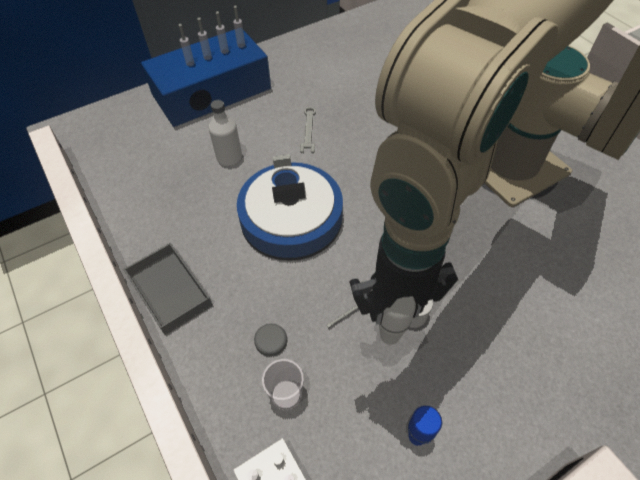

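View pics/wrist4.png

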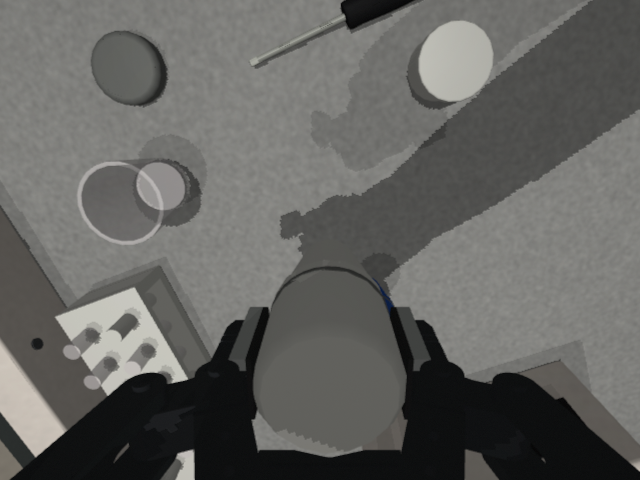

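Pot is held, with a gap of 46.5 mm, and hangs upright. Moving it over the pocket and lowering with a force guard.

```bash
python3 - <<'E'
from h import *
o=down(159);X,Y=.5315,-.2082
r.move_linear([X,Y,.45],o,speed=.25)
r.move_linear([X,Y,.335],o,speed=.12);r.hold(.2);st('foot .095')
C=r.camera_info('wrist');np.save('w5T.npy',C['T'])
cv2.imwrite('pics/wrist5.png',r.grab_frame('wrist')[:,:,::-1])
cv2.imwrite('pics/scene5.png',r.grab_frame('scene')[:,:,::-1])
E
python3 -c "
import cv2
a=cv2.imread('pics/scene5.png');cv2.imwrite('pics/s5z.png',cv2.resize(a[100:280,200:400],None,fx=3,fy=3,interpolation=cv2.INTER_CUBIC))"
```

```text
foot .095 t 17.57 ee [ 0.5318 -0.2084  0.3359] F [ 0.3 -1.2 -1.7] M [0.01 0.01 0.01] gap 0.0469 q [-0.487  0.227 -0.241  1.102 -0.    -1.691]
```

View pics/wrist5.png

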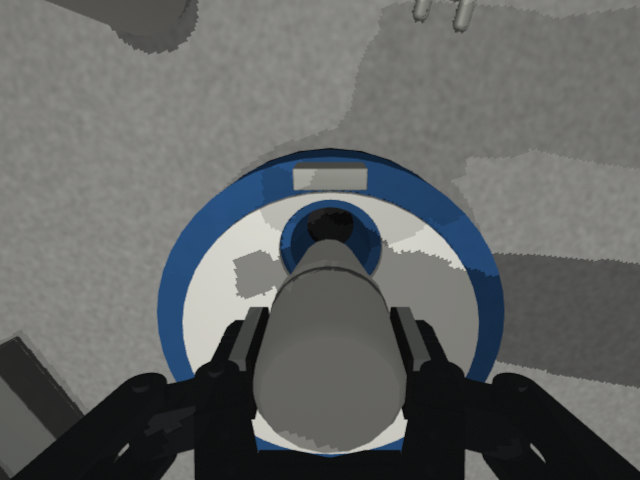

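View pics/s5z.png

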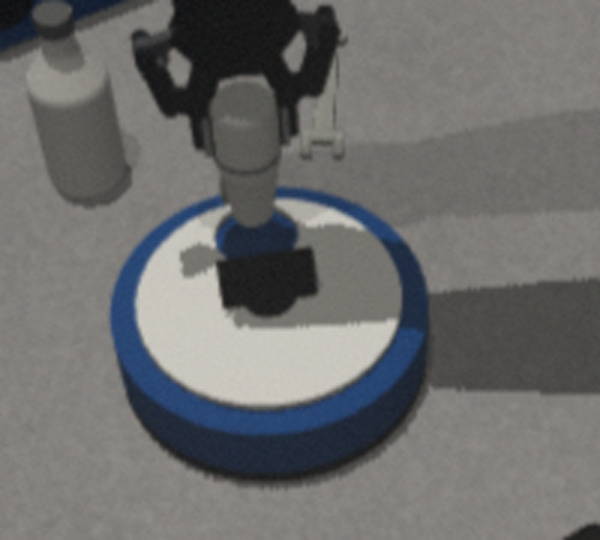

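The wrist view is laterally well centred: tab at (330,178), pocket at (330,225) and pot axis at about column 330. Lowering.

Run:
```python
from h import *
o=down(159);X,Y=.5315,-.2082
for z in (.29,.27,.258):
    h=r.move_linear([X,Y,z],o,speed=.04,stop_force=5);st((z,h))
    if h:break
```

```text
(0.29, False) t 18.95 ee [ 0.5317 -0.2083  0.2904] F [ 0.1  1.  -1.8] M [-0.01 -0.01  0.06] gap 0.0469 q [-0.487  0.266 -0.294  1.01   0.    -1.691]
(0.27, False) t 19.6 ee [ 0.5315 -0.2082  0.2698] F [-0.4  0.5 -2.4] M [ 0.02 -0.01  0.04] gap 0.0468 q [-0.487  0.287 -0.315  0.969 -0.    -1.691]
(0.258, False) t 20.05 ee [ 0.5313 -0.2081  0.2575] F [ 0.2  0.1 -1.5] M [ 0. -0. -0.] gap 0.0467 q [-0.487  0.3   -0.328  0.945 -0.    -1.691]
```

```bash
python3 - <<'E'
from h import *
o=down(159);X,Y=.5315,-.2082
h=r.move_linear([X,Y,.250],o,speed=.01,stop_force=3);r.hold(.2);st(h)
cv2.imwrite('pics/scene6.png',r.grab_frame('scene')[:,:,::-1])
E
python3 -c "
import cv2
a=cv2.imread('pics/scene6.png');cv2.imwrite('pics/s6z.png',cv2.resize(a[100:280,200:400],None,fx=3,fy=3,interpolation=cv2.INTER_CUBIC))"
```

```text
True t 20.82 ee [ 0.5315 -0.2082  0.2527] F [1.3 0.5 5.4] M [0.03 0.05 0.03] gap 0.0469 q [-0.487  0.305 -0.332  0.934 -0.    -1.691]
```

View pics/s6z.png

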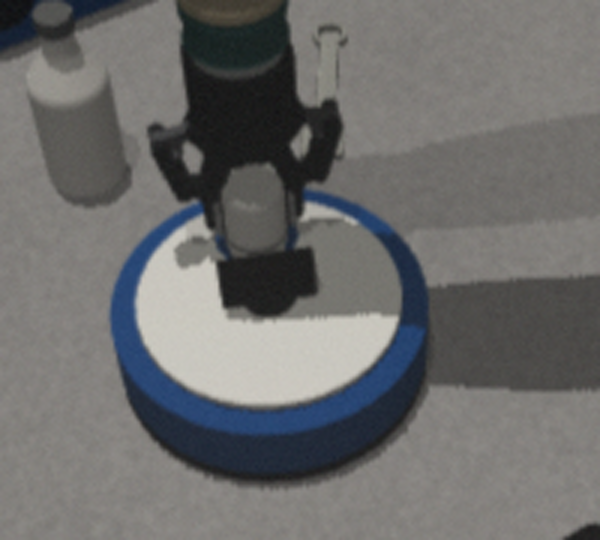

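Contact came at TCP z 0.2527, against an expected 0.2528 for the pocket floor. Releasing, backing off, and checking.

```bash
python3 - <<'E'
from h import *
o=down(159);X,Y=.5315,-.2082
r.gripper_open();st('open')
r.move_linear([X,Y,.42],o,speed=.1);st('up')
r.movep([.45,.25,.42],o);st()
for n in ('top','scene'): cv2.imwrite(f'pics/{n}7.png',r.grab_frame(n)[:,:,::-1])
E
python3 meas.py 7
python3 -c "
import cv2,numpy as np
a=cv2.imread('pics/scene7.png');b=cv2.imread('pics/top7.png')
z=lambda i:cv2.resize(i,(400,400),interpolation=cv2.INTER_CUBIC)
cv2.imwrite('pics/z7.png',np.hstack([z(a[140:270,225:355]),z(b[180:310,315:445])]))"
```

```text
open t 21.34 ee [ 0.5306 -0.2077  0.251 ] F [-0.2  0.2  0.3] M [ 0.04  0.06 -0.01] gap 0.0852 q [-0.487  0.306 -0.334  0.934  0.    -1.691]
up t 23.18 ee [ 0.5313 -0.2081  0.4192] F [ 0.3  0.4 -0.3] M [-0.04 -0.02 -0.02] gap 0.0853 q [-0.487  0.174 -0.125  1.274 -0.    -1.691]
 t 24.88 ee [0.4505 0.2494 0.42  ] F [0.1 0.1 0.1] M [-0.06 -0.04  0.01] gap 0.0851 q [ 0.38   0.073 -0.238  1.259 -0.    -0.823]
top outer 693.5 [212.7 288.8] z 0.11 xy r [0.4624 0.1862 0.0281] rms 0.0006
top outer 7033.0 [384.6 243.5] z 0.07 xy r [ 0.5536 -0.1504  0.0974] rms 0.0006
top hole 477.0 [412.2 254.5] z 0.07 xy r [ 0.5305 -0.2077  0.0313] rms 0.0098
top hole 560.0 [385.5 240.2] z 0.07 xy r [ 0.5569 -0.1521  0.0268] rms 0.0091
scene outer 190.0 [284.9 390.2] z 0.11 xy r [0.7767 0.2336 0.0143] rms 0.0038
scene outer 646.0 [416.4 301.1] z 0.11 xy r [0.4926 0.2145 0.0278] rms 0.0007
scene outer 3532.5 [289.2 199.3] z 0.07 xy r [ 0.5541 -0.1491  0.0956] rms 0.0303
scene outer 200.5 [282.9 161.7] z 0.11 xy r [ 0.5268 -0.2189  0.0209] rms 0.0008
```

View pics/z7.png

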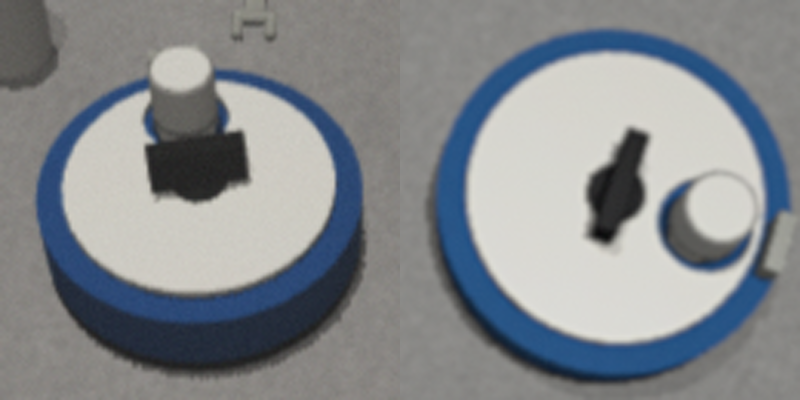

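View pics/top7.png

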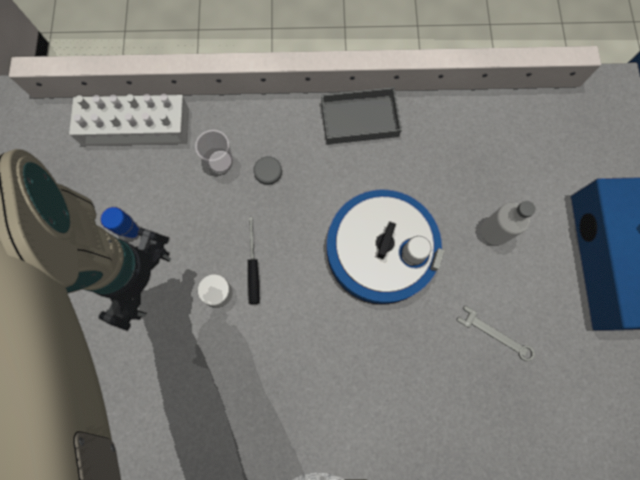

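Run:
```python
from h import *
a=cv2.imread('pics/top7.png');v=cv2.cvtColor(a,cv2.COLOR_BGR2HSV)
print('scene',plane('scene',(282.9,161.7),.122),'top',plane('top',((718-400+.5)*130/400-.5+315,(207+.5)*130/400-.5+180),.122))
r.sign_off();st()
```

```text
scene [ 0.53216248 -0.20875785  0.122     ] top [ 0.53101805 -0.20629509  0.122     ]
the job is handed in; nothing more can be done
the job is handed in; nothing more can be done
```

The job is done and handed in at about 25 s of the 70 s. I turned the cover about 70.75° clockwise by its grip bar, then picked the white pot and lowered it through the opening into the pocket by the tab. I then opened the gripper and moved the arm clear.

**Cover:** Before the pot went in, the overhead view put the opening at -110.9° and the tab at -111.2°. A close-up from the wrist camera gave -111.4° and -110.9°. The offset from the pocket is under about 1 mm.

**Pot:** It touched the pocket floor at the height expected, with about 5 N. Taking its top to be at 122 mm, it lies within about 2 mm of the pocket's axis in both camera views, so it is upright.

**Bystanders:** None of the bystanders looks moved in the last pictures. I measured only the jar, which is within 1 mm of where it was.

**Checks that disagreed:** The wrist camera's cover centre differed from the other cameras by about 1.5 mm, within calibration. After the pot was in, the pot hid part of the opening. I did not measure the cover angle again, but in the pictures the opening still sits around the pot beside the tab.

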